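# Air check: clamp a valve in the test jig and set the pressure lever

### The arm

A 7-joint arm with a two-finger parallel gripper is mounted at the origin on a cart in front of the work surface, level with it; the furniture and walls round the work are solid. World frame = base frame: x ahead of the robot, y to its left, z up, the work surface at z = 0. Lengths are in m, angles in rad, forces in N, time in s.
With the tool pointing down it reaches from about 0.425 to 1.025 m from the base axis. Payload 9.4 kg.
Tool frame: the origin (TCP) lies at the very end of the fingers, on their centre line; the grasp point (between the pads) lies 19 mm behind it; z points along the fingers, y is the line along which they close (so a half turn about z gives the same grasp; the last joint's range is limited). The gripper opens to 85 mm and grips with 20 to 120 N. Pads are 22 mm wide; open, the fingers measure 114 mm over their backs; the gripper's body (76 mm by 85 mm) begins 54 mm behind the grasp point. The pads swing forward as they close: fully open they stand 13 mm farther back than shut.
Start: joints at [-1.417, 0.599, -0.003, 1.599, 0.002, 0.943, -0.08], TCP at [0.166, 0.706, 0.231] pointing down, gripper open.
Joint ranges: [-2.57, 2.57], [-0.35, 1.97], [-1.29, 1.29], [0.11, 2.56], [-1.05, 4.19], [0.11, 1.86], [-2.63, 2.63]. Speed limits (rad/s): [2.22, 2.22, 3.01, 3.01, 3.14, 3.14, 3.14].

### API

Orientations are given as a unit quaternion [x, y, z, w].
In Python, from cell import arm gives the robot as it stands.
- The arm moves only by the tool shift_gripper, called after "Emit:" as name([rows], argument=value, ...), one row to a line, values as JSON. Schema: {"type":"object","properties":{"increments":{"type":"array","items":{"type":"array","items":{"type":"array","items":{"type":"number"},"minItems":6,"maxItems":6},"minItems":1,"maxItems":10},"minItems":1,"maxItems":1},"jaw":{"type":"number"},"only":{"type":"string"},"quiet":{"type":"boolean"},"lines":{"type":"string"}},"required":["increments"],"additionalProperties":false}. increments is a list that holds a single list of rows (three levels of brackets), with 1 to 10 rows, each of 6 numbers: dx, dy, dz in m, then a rotation vector rx, ry, rz in rad; each row is the pose to reach, as a shift and turn from the pose commanded when the call began, along the tool's axes at that moment; what a row does not reach only later rows make up. A row lasts 1/10 s, in which the tool goes at most 0.05 m and 0.15 rad, less where a joint would pass 70% of its speed; a pose out of reach is approached as far as the arm can. jaw is the opening from 0.0 (shut) to 1.0 (fully open), set as the call begins (left out keeps the last). The fingers move at their own pace and stop on an object; the grip force is fixed at half the most. Time passes only in rows, so rows that do not move let the fingers close. The tool returns the time, the measured TCP pose, the force, the opening and the grip force at its end. only (a regular expression) keeps the lines of the reply that match it, lines (a string "A,B") keeps lines A to B, and quiet returns only ok. Input that does not fit is refused with a message, and nothing moves.
- arm.read_state(): the state, without advancing time (a new reading comes with each control period).
- arm.get_image(name): name is "scene" or "top" or "wrist"; returns a dict with "img" (400x640x3 uint8, blue, green, red), "mtx" (3x3 intrinsics, pixels), "R" (3x3) and "t" (3): a world point X has camera coordinates R X + t; the wrist camera has in their place "T_tool_cam" (4x4, takes a point from camera to tool coordinates, whose origin is the TCP and whose axes are the flange's). Camera axes: x right, y down, z forward; pixel columns grow to the right and rows downward; lengths in m; the calibration is good to about 2 mm. A picture is of the moment at which its call begins: read the wrist's pose just before it. There is no depth.
- arm.finish_job(): hands the job in; it is judged then, once.
The state is a dict: "time_s": time; "qpos": joint angles; "dq": joint speeds; "joint_efforts": joint torques, N m; "eef_pos": TCP position; "orientation": TCP orientation; "force": force on the tool from outside, world axes, zero at the start; "ft_torque": the same for the moment, N m; "finger_gap": opening from 0.0 (shut) to 1.0 (fully open); "grasp_force": force on a finger pad.
Only numpy, scipy, OpenCV 4.12 (cv2) and the standard library are available. Lean on these libraries where they do the work, as an engineer would, in place of code of your own. Each camera call takes 0.05 s, during which the arm holds its last target. There are 200 camera calls.

### The job

Put the plain valve (the one with no fitting on its top) through the air check on the test jig: first pull the jig's pressure lever all the way back towards the robot, to zero, then lay the valve flat on its base in the nest, without dropping it, and swing the toggle clamp fully shut on it. Only then push the pressure lever forward until it stands level with the brass set pointer, leave it there and let go; do not shift the set pointer or disturb the other things on the desk.

Things in the scene. Friction and masses are not known exactly. Their poses are not given: they have to be found in the camera images.
- jig: air test jig, fixed to the desk: grey plate 170 x 220 x 12 mm; origin under its centre, z up, own x away from the robot (turned up to 0.25 rad). Nest and toggle clamp on its right half (-y), regulator with the pressure lever on its left half (+y), a small gauge (65 mm high) before it. Open, the clamp arm stands upright 65 mm or more behind the nest, up to 200 mm above the desk.
- nest (a point): centre of the nest's floor, 26 mm above the desk; axes as the jig's. White nylon block, 44 mm long, with an open-ended channel along y: 27 mm wide at the floor, flared to 36 mm at the mouth, walls 8.5 mm high. The valve's square body (21 mm wide) lies in it lengthwise, either way round, its middle over this point. Put in from above.
- valve: the loose plain grey valve, 22 x 111 x 22 mm, 0.18 kg, lying flat; z up, long axis along its y. Its square body reaches from y = -38 to +10 mm, x = -10 to +11 mm, z = 0 to 22 mm from this origin; grasp it there across x. The thin ends outside are only for looks. On its top it has no fitting, unlike the other valves on the desk.
- valve_mid (a point): middle of the valve's square body, 11 mm above its underside; axes as the valve's. Lying in the nest it is 11 mm above point nest.
- clamp_handle (a joint): toggle clamp handle, rad: 0 = open, as it starts (handle leaning back 1.0 rad to the jig's +x, arm upright), 1.35 = fully shut, at its stop (handle leaning 0.35 rad to -x, arm level, its rubber pad pressing on the valve). It turns about the jig's y axis, drives the arm through a toggle link and stays where it is left (friction, about 3 N at the grip).
- clamp_grip (a point): middle of the right half of the clamp handle's T-grip: a black round bar along the jig's y, 20 mm thick, 84 mm long, on the end of the handle; this point lies 28 mm to the right (-y) of the handle's stem. At handle value q it stands at handle_axis - 28 mm along y + 96 mm x (sin(1 - q) along the jig's x, cos(1 - q) up). Can be taken from above, fingers before and behind the bar.
- handle_axis (a point): hinge of the clamp handle, 34 mm above the desk; axes as the jig's, hinge along y.
- clamp_arm: clamp arm that carries the rubber pad at its front end; origin at its hinge, 64 mm above the desk.
- lever (a joint): pressure lever, rad: 0 = zero pressure, at its stop, leaning 0.70 rad from upright towards the robot (jig's -x); it grows as the lever is pushed forward (+x), up to 1.4 at the other stop. Friction holds it where it is left (about 1.5 N at the grip).
- lever_grip (a point): middle of the lever's hand grip: a black round bar along the jig's y, 20 mm thick, 45 mm long, to the left (+y) of the lever's stem; this point lies 32 mm left of the stem. At lever value q it stands at lever_axis + 32 mm along y + 125 mm x (sin(q - 0.70) along the jig's x, cos(q - 0.70) up). Can be taken from above, fingers before and behind the bar.
- lever_axis (a point): axis of the lever and of the set pointer, 64 mm above the desk, in the middle of the regulator's round body (two aluminium discs, radius 50 mm, 33 mm wide over both, graduated every 10 degrees); axes as the jig's, hinge along y.
- lever_mark (a point): point on the lever 60 mm from lever_axis, just above the slot in the round body.
- set_mark (a point): point 60 mm from lever_axis in the lever's plane, beside the tip of the brass set pointer: the lever is set when lever_mark stands here.
- set_pointer (a joint): the brass set pointer, a small clip on the left rim of the round body; its value is the lever value that is asked for (same zero and direction as the lever). Its place differs from start to start; stiff, to be left alone.
- cleaner_bottle: bystander: bottle, 58 mm across and 158 mm tall, origin under its centre
- air_cylinder: bystander: small square air cylinder 22 x 76 x 22 mm lying on the desk, origin at its underside
- hex_keys: bystander: folding set of hex keys 32 x 95 x 14 mm lying on the desk, origin at its underside

How it is judged:
By the outcome, as a careful person would: the job done as asked, in the order asked, and still so for the second after the job is handed in, with the robot touching nothing.
It also fails if it takes over 72 s, if anything falls off the work surface, if the arm or the gripper's body presses on something with over 40 N, if the wrist force passes 120 N, or if a joint passes its speed limit or range.

## Working session

There is one attempt and no reset: what is moved stays moved. The work goes in short steps, Python scripts to look and compute and a tool call to move; the robot and the scene stay as the last step left them, time stands still between calls to the robot, and variables do not carry over. Pictures are saved under pics/ and viewed, at most 10 in all, crops included, and the job is handed in when it is done.

```bash
ls; mkdir -p pics; cat > h.py <<'E'
import numpy as np, cv2, json
from cell import arm
from scipy.spatial.transform import Rotation as Ro
def snap(n,f):
    s=arm.read_state(); d=arm.get_image(n); cv2.imwrite('pics/'+f+'.png',d['img'])
    K=np.array(d['mtx'])
    if n=='wrist':
        T=np.eye(4);T[:3,:3]=Ro.from_quat(s['orientation']).as_matrix();T[:3,3]=s['eef_pos']
        W=np.linalg.inv(T@np.array(d['T_tool_cam']));R,t=W[:3,:3],W[:3,3]
    else: R,t=np.array(d['R']),np.array(d['t'])
    np.savez('pics/'+f+'.npz',K=K,R=R,t=t); return d['img']
def cam(f): z=np.load('pics/'+f+'.npz'); return z['K'],z['R'],z['t']
def ray(f,p):
    K,R,t=cam(f); v=R.T@np.linalg.solve(K,[p[0],p[1],1.]); return -R.T@t, v/np.linalg.norm(v)
def onz(f,p,z): c,v=ray(f,p); return c+v*(z-c[2])/v[2]
def tri(*fp):
    A=0;b=0;L=[ray(f,p) for f,p in fp]
    for c,v in L: P=np.eye(3)-np.outer(v,v);A=A+P;b=b+P@c
    X=np.linalg.solve(A,b); return X,[float(np.linalg.norm((np.eye(3)-np.outer(v,v))@(X-c))) for c,v in L]
def proj(f,X): K,R,t=cam(f); q=K@(R@np.asarray(X)+t); return q[:2]/q[2]
def tool(X,yaw=None):
    "shift in tool axes to world TCP target"
    s=arm.read_state(); R=Ro.from_quat(s['orientation']).as_matrix(); return R.T@(np.asarray(X)-s['eef_pos'])
E
python3 - <<'E'
from h import *
np.set_printoptions(precision=3,suppress=True)
for n in ('scene','top','wrist'): snap(n,n+'0')
for n in ('scene0','top0','wrist0'):
    K,R,t=cam(n); print(n,K[0,0],-R.T@t,R[2])
s=arm.read_state(); print(s); print(Ro.from_quat(s['orientation']).as_matrix())
E
```

```text
cell.py
pics
scene0 369.6470196704718 [ 0.244 -0.636  0.82 ] [ 0.335  0.641 -0.69 ]
top0 436.22667103545473 [0.398 0.055 1.276] [ 0.159 -0.012 -0.987]
wrist0 352.02440671100453 [0.089 0.724 0.372] [ 0.294 -0.071 -0.953]
{'time_s': 0.15, 'qpos': array([-1.417,  0.6  , -0.003,  1.6  ,  0.002,  0.943, -0.08 ]), 'dq': array([ 0.001, -0.003, -0.   , -0.004,  0.001,  0.001,  0.001]), 'joint_efforts': array([  0.002, -77.7  ,   1.567, -25.824,   0.013,   0.007,   0.   ]), 'eef_pos': array([0.166, 0.705, 0.231]), 'orientation': array([ 0.115,  0.993, -0.001, -0.   ]), 'force': array([ 0.116,  0.355, -0.106]), 'ft_torque': array([0.011, 0.009, 0.   ]), 'grasp_force': 0.0, 'finger_gap': 1.0027403569378706}
[[-0.974  0.229 -0.   ]
 [ 0.229  0.974 -0.001]
 [-0.    -0.001 -1.   ]]
```

View pics/scene0.png

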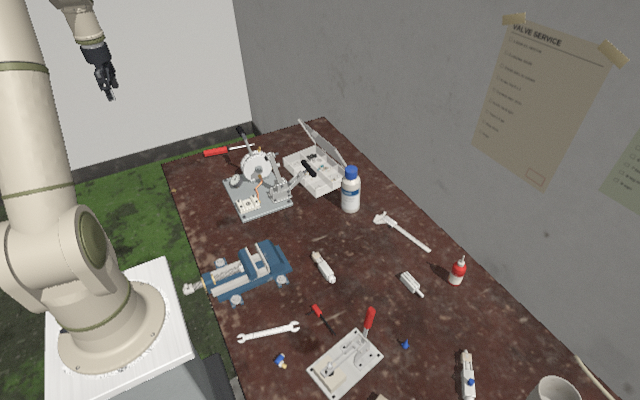

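View pics/top0.png

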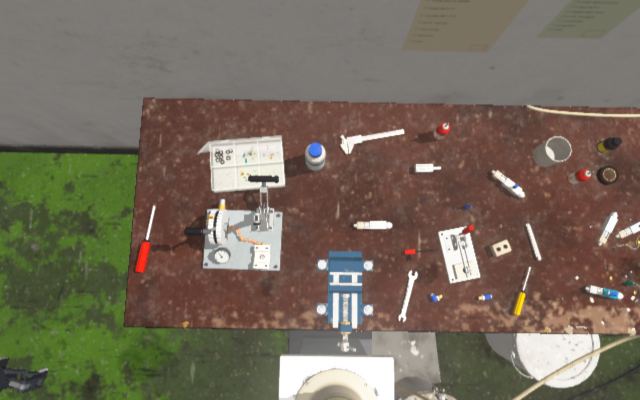

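The scene picture shows the jig around (260,190) px. The top picture shows it around (243,235), with a likely plain valve at (373,225). I'll zoom in on both.

```bash
python3 - <<'E'
import cv2,numpy as np
t=cv2.imread('pics/top0.png');s=cv2.imread('pics/scene0.png')
def c(i,x,y,w,h,k): return cv2.resize(i[y:y+h,x:x+w],None,fx=k,fy=k,interpolation=cv2.INTER_CUBIC)
A=c(t,185,170,100,100,4);B=c(s,215,120,100,100,4)
C=c(t,350,210,50,25,8)
D=c(s,300,240,50,50,4);E=c(s,395,265,50,50,4)
bot=np.hstack([C,D,E])
cv2.imwrite('pics/z0.png',np.vstack([np.hstack([A,B]),bot]))
E
```

```text
(no output)
```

View pics/z0.png

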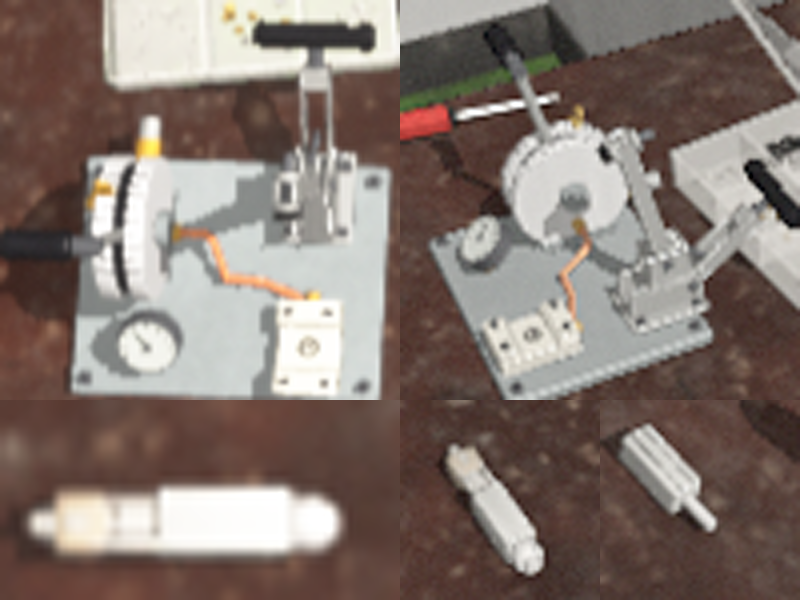

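The zoom shows the plain valve at top (378,225), the nest at top (262,257), the lever leaning slightly forward with its grip at the left, and the brass pointer ahead of it. Next come coarse positions.

```bash
python3 - <<'E'
from h import *
np.set_printoptions(precision=3,suppress=True)
T=lambda x,y:(185+x/4,170+y/4); S=lambda x,y:(215+x/4,120+y/4)
for n,a,b in [('nest',T(308,347),S(533,336-0)),('grip',T(316,36),None),('leverend',T(5,245),S(495,40))]:
    if n=='nest': b=(215+(533-400)/4,120+336/4)
    if n=='leverend': b=(215+(495-400)/4,120+40/4)
    if n=='grip': b=(215+(775-400)/4,120+193/4)
    print(n,tri(('top0',a),('scene0',b)))
print('nest z.03',onz('top0',T(308,347),.0345))
print('valve',onz('top0',(378.1,225.2),.02), tri(('top0',(378.1,225.2)),('scene0',(300+(505-400)/4,240+(517-400)/4))))
print('valve ends',onz('top0',(353.7,225.3),.011),onz('top0',(392.7,225.3),.011))
for p in [(90,157),(388,170),(73,393),(385,399)]: print(onz('top0',T(*p),.012))
E
```

```text
nest (array([0.424, 0.213, 0.025]), [0.0021004256417763564, 0.0021004256417764436])
grip (array([0.636, 0.208, 0.088]), [0.0019189501191830944, 0.0019189501191831423])
leverend (array([0.481, 0.385, 0.181]), [0.001552241957385101, 0.001552241957385218])
nest z.03 [0.422 0.212 0.034]
valve [ 0.518 -0.117  0.02 ] (array([ 0.52 , -0.118,  0.018]), [0.0019458658950799212, 0.001945865895079908])
valve ends [ 0.517 -0.047  0.011] [ 0.519 -0.161  0.011]
[0.557 0.379 0.012]
[0.551 0.162 0.012]
[0.387 0.381 0.012]
[0.387 0.159 0.012]
```

Emit:
shift_gripper([
  [[-0.365,-0.269,-0.139,0,0,1.34],[-0.365,-0.269,-0.139,0,0,1.34],[-0.365,-0.269,-0.139,0,0,1.34],[-0.365,-0.269,-0.139,0,0,1.34],[-0.365,-0.269,-0.139,0,0,1.34],[-0.365,-0.269,-0.139,0,0,1.34],[-0.365,-0.269,-0.139,0,0,1.34],[-0.365,-0.269,-0.139,0,0,1.34],[-0.365,-0.269,-0.139,0,0,1.34],[-0.365,-0.269,-0.139,0,0,1.34]],
], jaw=1.0)

```text
time_s: 1.15
eef_pos: [0.4626, 0.3564, 0.3719]
orientation: [0.711, 0.704, 0.001, 0.001]
force: [0.6, 0.3, 0.4]
finger_gap: 0.999
grasp_force: 0.0
```

Emit:
shift_gripper([
  [[0,0,0,0,0,0],[0,0,0,0,0,0],[0,0,0,0,0,0]],
])

```text
time_s: 1.45
eef_pos: [0.4585, 0.3616, 0.3696]
orientation: [0.706, 0.708, -0.0, -0.0]
force: [-1.8, 0.4, -0.5]
finger_gap: 0.999
grasp_force: 0.0
```

```bash
python3 - <<'E'
from h import *
np.set_printoptions(precision=3,suppress=True)
snap('wrist','w1'); s=arm.read_state(); print(s['time_s'],s['eef_pos'],s['qpos']); print(Ro.from_quat(s['orientation']).as_matrix())
i=cv2.imread('pics/w1.png')
# marker of coarse nest
print(proj('w1',[.424,.213,.026]),proj('w1',[.636,.208,.088]),proj('w1',[.481,.385,.181]))
E
```

```text
1.5 [0.458 0.362 0.37 ] [-1.079  0.312  0.427  1.775 -0.144  1.086 -0.6  ]
[[-0.003  1.    -0.001]
 [ 1.     0.003 -0.   ]
 [-0.    -0.001 -1.   ]]
[304.068 245.765] [458.94  269.333] [351.486 149.256]
```

View pics/w1.png

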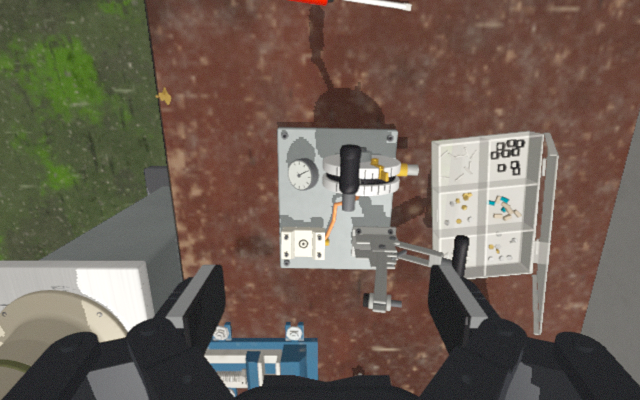

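The wrist view w1 shows the jig plate corners at (279,129), (397,129), (279,268) and (397,270). The nest mark is at (304,243), the lever grip runs from (349,147) to (349,193), and the clamp grip starts at (461,237). I'll take a second view shifted 0.1 m to -y.

Emit:
shift_gripper([
  [[-0.05,0,0,0,0,0],[-0.1,0,0,0,0,0],[-0.1,0,0,0,0,0],[-0.1,0,0,0,0,0],[-0.1,0,0,0,0,0]],
])

```text
time_s: 2.0
eef_pos: [0.4592, 0.2621, 0.3701]
orientation: [0.706, 0.708, 0.0, -0.0]
force: [0.6, 0.9, -0.6]
finger_gap: 1.001
grasp_force: 0.0
```

```bash
python3 - <<'E'
from h import *
np.set_printoptions(precision=3,suppress=True)
b=snap('wrist','w2'); a=cv2.imread('pics/w1.png'); s=arm.read_state(); print(s['eef_pos'])
A=cv2.resize(a[120:320,270:470],(600,600),interpolation=cv2.INTER_CUBIC)
k=3
def g(i,x,y,w,h):return cv2.resize(i[y:y+h,x:x+w],None,fx=k,fy=k,interpolation=cv2.INTER_CUBIC)
cv2.imwrite('pics/z1.png',np.hstack([g(a,270,120,133,195),g(b,270,30,133,195)]))
cv2.imwrite('pics/z2.png',np.hstack([g(a,340,125,130,190),g(b,340,30,130,190)]))
E
```

```text
[0.459 0.262 0.37 ]
```

View pics/z1.png

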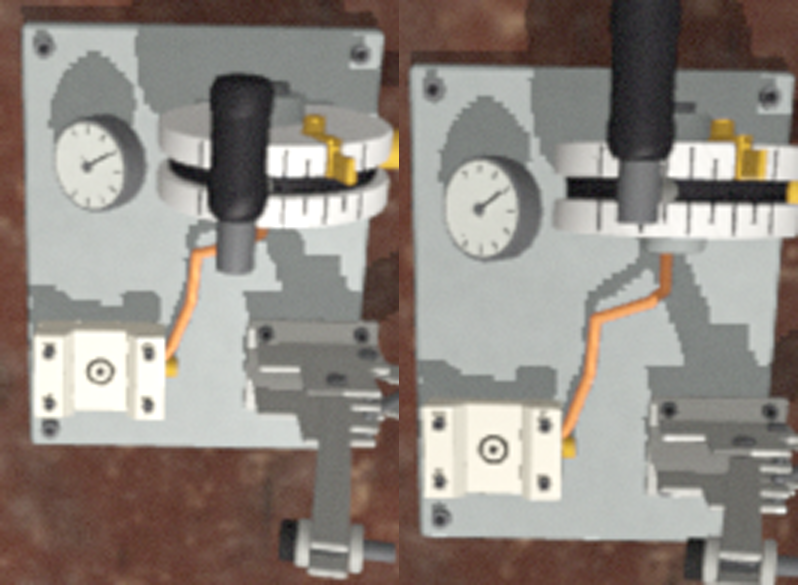

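View pics/z2.png

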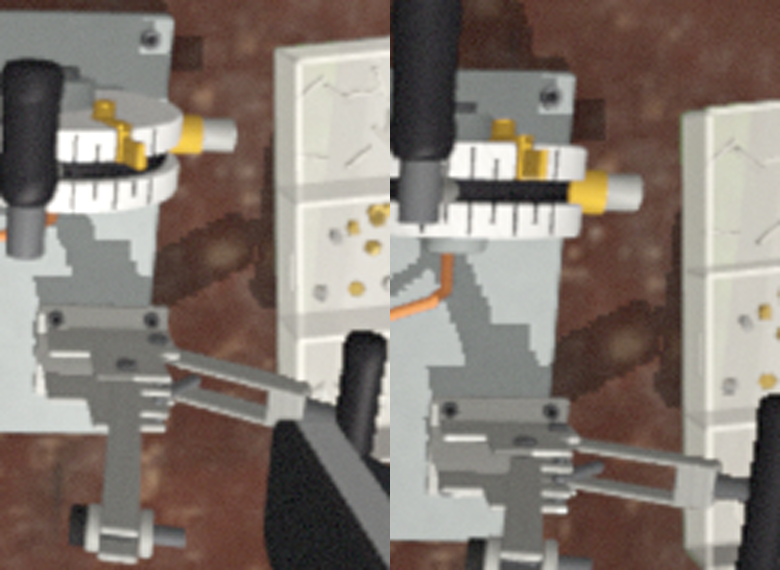

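z1 and z2 show the nest mark at z1 (100,371) and (493,449). The plate screws are at (43,45), (361,53), (50,427) and (433,89), (768,96), (440,517). The brass tip is at (342,168) and (752,163). I'll triangulate these.

```bash
python3 - <<'E'
from h import *
np.set_printoptions(precision=4,suppress=True)
a=lambda x,y:('w1',(270+x/3,120+y/3)); b=lambda x,y:('w2',(270+(x-399)/3,30+y/3))
c=lambda x,y:('w1',(340+x/3,125+y/3)); d=lambda x,y:('w2',(340+(x-390)/3,30+y/3))
P={}
for n,p,q in [('nest',a(100,371),b(493,449)),('TL',a(43,45),b(433,89)),('TR',a(361,53),b(768,96)),('BL',a(50,427),b(440,517)),
 ('gripEnd',a(238,219),b(641,157)),('stemtopEnd',a(235,272),b(637,222)),('tip',a(342,168),b(753,163)),('clampgripEnd',c(365,335),d(775,396)),
 ('clampbracket',c(57,320),d(450,411)),('clampbr2',c(151,320),d(550,411)),('nestscrewTL',a(49,351),b(438,425)),('nestscrewBR',a(148,405),b(545,482))]:
    X,e=tri(p,q);P[n]=X;print(n,X,np.round(e[0],4))
u=P['TR']-P['TL'];v=P['TL']-P['BL'];print('yaw',np.arctan2(u[1],u[0]),np.arctan2(-v[0],v[1]),np.linalg.norm(u),np.linalg.norm(v))
E
```

```text
nest [0.4228 0.2163 0.0256] 0.0001
TL [0.3979 0.3763 0.0086] 0.0001
TR [0.5465 0.3736 0.0129] 0.0006
BL [0.395  0.1781 0.0127] 0.0002
gripEnd [0.4791 0.3452 0.1915] 0.0001
stemtopEnd [0.4785 0.3271 0.1904] 0.0002
tip [0.5231 0.3444 0.1201] 0.0
clampgripEnd [0.6343 0.2542 0.0843] 0.0012
clampbracket [0.5065 0.2336 0.0196] 0.0003
clampbr2 [0.5539 0.2337 0.0195] 0.0002
nestscrewTL [0.3978 0.2287 0.0293] 0.0003
nestscrewBR [0.4474 0.2036 0.0378] 0.0002
yaw -0.018572064885988625 -0.01425202755513349 0.1487489028101962 0.19827892427230218
```

```bash
python3 - <<'E'
from h import *
np.set_printoptions(precision=4,suppress=True)
L=onz('w2',(322,30+170/3),.064);R=onz('w2',(340+195/3,30+165/3),.064);print(L,R)
L=onz('w2',(270+(555-399)/3,30+225/3),.064);print(L, onz('w2',(340+195/3,30+230/3),.064))
a=lambda x,y:('w1',(270+x/3,120+y/3))
print('far end',onz(*a(240,78),.19), 'grip edges',onz(*a(211,150),.182),onz(*a(271,150),.182), tri(('top0',(185,231)),a(240,80)))
for x in (.478,.4785): print(tool([.479,.3677,.24]))
E
```

```text
[0.4527 0.3421 0.064 ] [0.553  0.3443 0.064 ]
[0.4527 0.3207 0.064 ] [0.5548 0.319  0.064 ]
far end [0.4789 0.3895 0.19  ] grip edges [0.4708 0.3653 0.182 ] [0.4899 0.3653 0.182 ] (array([0.4795, 0.3877, 0.1829]), [8.852134035010311e-05, 8.852134035003607e-05])
[0.1054 0.0201 0.13  ]
[0.1054 0.0201 0.13  ]
```

The regulator axis is at x≈0.503. The lever grip is at (0.480, 0.367, 0.187), so q≈0.51. The pointer tip sits at radius 0.0595, giving q*≈1.04. All of this is consistent. Next I take the lever grip.

Emit:
shift_gripper([
  [[0.05,0.01,0,0,0,0.019],[0.1,0.02,0.02,0,0,0.019],[0.105,0.021,0.07,0,0,0.019],[0.105,0.021,0.12,0,0,0.019],[0.105,0.021,0.165,0,0,0.019],[0.105,0.021,0.2,0,0,0.019],[0.105,0.021,0.202,0,0,0.019],[0.105,0.021,0.202,0,0,0.019]],
], jaw=0.7)

```text
time_s: 2.85
eef_pos: [0.4804, 0.3662, 0.168]
orientation: [0.713, 0.701, -0.001, 0.0]
force: [0.6, -0.7, 0.4]
finger_gap: 0.702
grasp_force: 0.0
```

Emit:
shift_gripper([
  [[0,0,0,0,0,0],[0,0,0,0,0,0],[0,0,0,0,0,0],[0,0,0,0,0,0],[0,0,0,0,0,0],[0,0,0,0,0,0]],
], jaw=0.0)

```text
time_s: 3.45
eef_pos: [0.4811, 0.3661, 0.1702]
orientation: [0.714, 0.7, 0.001, -0.0]
force: [-1.8, 0.3, 7.7]
finger_gap: 0.205
grasp_force: 58.3
```

Emit:
shift_gripper([
  [[0,-0.007,0.002,0,0,0],[0,-0.014,0.0035,0,0,0],[0,-0.026,0.008,0,0,0],[0,-0.037,0.013,0,0,0],[0,-0.048,0.020,0,0,0],[0,-0.0575,0.027,0,0,0],[0,-0.0594,0.029,0,0,0],[0,-0.0594,0.029,0,0,0],[0,-0.0594,0.029,0,0,0]],
])

```text
time_s: 4.35
eef_pos: [0.4229, 0.3675, 0.1404]
orientation: [0.714, 0.7, 0.002, 0.0]
force: [4.9, 1.8, 5.5]
finger_gap: 0.213
grasp_force: 64.3
```

Emit:
shift_gripper([
  [[0,-0.003,0.0025,0,0,0],[0,-0.003,0.0025,0,0,0],[0,-0.003,0.0025,0,0,0]],
])

```text
time_s: 4.65
eef_pos: [0.4227, 0.3677, 0.14]
orientation: [0.714, 0.7, 0.005, 0.001]
force: [7.3, -3.1, 25.2]
finger_gap: 0.211
grasp_force: 66.4
```

Emit:
shift_gripper([
  [[0,0.003,-0.0025,0,0,0],[0,0.003,-0.0025,0,0,0]],
], jaw=0.6)

```text
time_s: 4.85
eef_pos: [0.4206, 0.3662, 0.1395]
orientation: [0.714, 0.7, -0.001, -0.0]
force: [-1.0, -0.3, -0.1]
finger_gap: 0.536
grasp_force: 0.0
```

Emit:
shift_gripper([
  [[0,0.003,-0.0025,0,0,0],[0,0.003,-0.0025,0,0,0],[0,0.003,-0.0025,0,0,0],[0,0.003,-0.05,0,0,0],[0,0.003,-0.1,0,0,0],[-0.04,0.003,-0.12,0,0,0],[-0.08,0.003,-0.12,0,0,0],[-0.1,0.003,-0.12,0,0,0]],
])

```text
time_s: 5.65
eef_pos: [0.4219, 0.2635, 0.2599]
orientation: [0.714, 0.7, 0.0, -0.0]
force: [1.6, 0.8, -0.3]
finger_gap: 0.602
grasp_force: 0.0
```

```bash
python3 - <<'E'
from h import *
b=snap('wrist','w3'); print(arm.read_state()['eef_pos'])
def g(i,x,y,w,h,k):return cv2.resize(i[y:y+h,x:x+w],None,fx=k,fy=k,interpolation=cv2.INTER_CUBIC)
cv2.imwrite('pics/z3.png',g(b,200,0,266,200,3))
E
```

```text
[0.42172678 0.26113133 0.25956117]
```

View pics/z3.png

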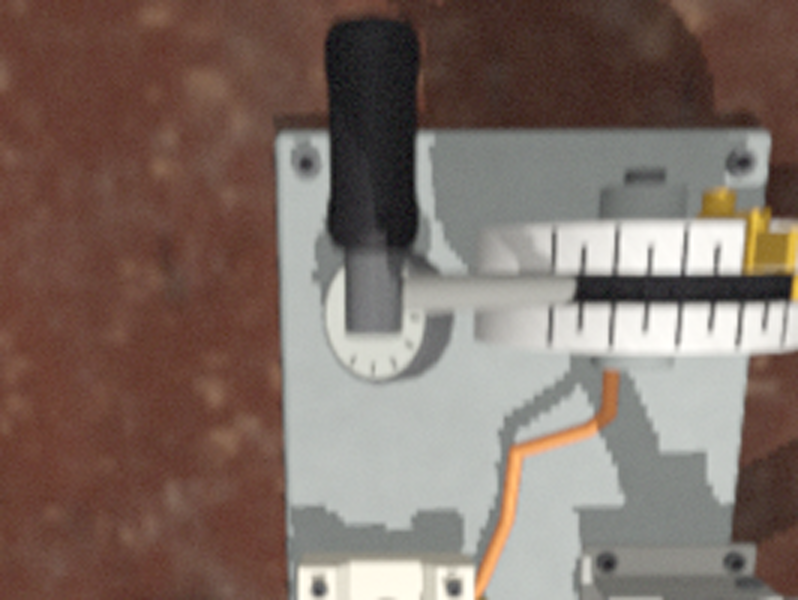

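The lever is at its zero stop: it did not move further under the extra press, and the picture shows the grip at (375,140) with the pointer untouched at (765,245). Now I look at the valve.

Emit:
shift_gripper([
  [[-0.05,0.015,-0.02,0,0,0],[-0.1,0.03,-0.02,0,0,0],[-0.15,0.04,-0.02,0,0,0],[-0.2,0.05,-0.02,0,0,0],[-0.25,0.06,-0.02,0,0,0],[-0.3,0.075,-0.02,0,0,0],[-0.35,0.09,-0.02,0,0,0],[-0.37,0.095,-0.02,0,0,0],[-0.37,0.095,-0.02,0,0,0],[-0.37,0.095,-0.02,0,0,0]],
], jaw=0.7)

```text
time_s: 6.7
eef_pos: [0.5101, -0.1054, 0.2786]
orientation: [0.714, 0.7, -0.0, -0.001]
force: [0.4, 0.3, -0.6]
finger_gap: 0.694
grasp_force: 0.0
```

Emit:
shift_gripper([
  [[0,0,0,0,0,0],[0,0,0,0,0,0]],
])

```text
time_s: 6.9
eef_pos: [0.5102, -0.1035, 0.279]
orientation: [0.713, 0.701, -0.0, -0.0]
force: [-0.6, 0.3, -0.0]
finger_gap: 0.698
grasp_force: 0.0
```

```bash
python3 - <<'E'
from h import *
b=snap('wrist','w4'); print(arm.read_state()['eef_pos']); p=proj('w4',[.519,-.118,.011]); print(p)
x,y=[int(v) for v in p]
print(x-66,y-75)
E
```

```text
[ 0.51027054 -0.10366095  0.2791536 ]
[334.8269267 169.9687826]
268 94
```

Emit:
shift_gripper([
  [[0.03,0,0.03,0,0,0],[0.05,0,0.06,0,0,0],[0.05,0,0.08,0,0,0],[0.05,0,0.08,0,0,0],[0.05,0,0.08,0,0,0]],
])

```text
time_s: 7.45
eef_pos: [0.5113, -0.0551, 0.1997]
orientation: [0.714, 0.701, -0.0, 0.0]
force: [-0.7, -0.5, 0.9]
finger_gap: 0.702
grasp_force: 0.0
```

```bash
python3 - <<'E'
from h import *
b=snap('wrist','w5'); a=cv2.imread('pics/w4.png'); print(arm.read_state()['eef_pos'])
o=[]
for f,i in (('w4',a),('w5',b)):
    x,y=[int(v) for v in proj(f,[.519,-.108,.011])]; x-=66;y-=75;x=max(0,min(x,507));y=max(0,min(y,250)); print(f,x,y)
    o.append(cv2.resize(i[y:y+150,x:x+133],None,fx=3,fy=3,interpolation=cv2.INTER_CUBIC))
cv2.imwrite('pics/z4.png',np.hstack(o))
E
```

```text
[ 0.51175775 -0.0554145   0.20022962]
w4 268 86
w5 269 149
```

View pics/z4.png

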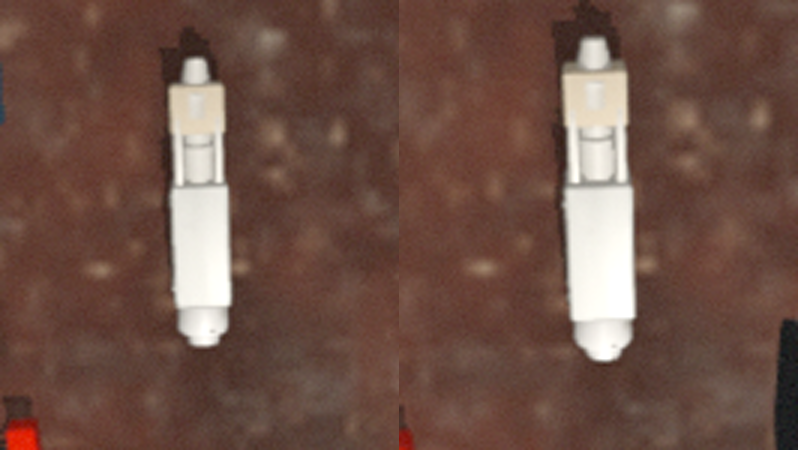

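The crop shows the plain valve. Its body corners are (171,186), (229,184), (174,306), (231,304) in w4 and (567,186), (633,185), (570,320), (635,318) in w5.

```bash
python3 - <<'E'
from h import *
np.set_printoptions(precision=4,suppress=True)
A=[(171,186),(229,184),(174,306),(231,304)];B=[(567,186),(633,185),(570,320),(635,318)]
X=[]
for p,q in zip(A,B):
    x,e=tri(('w4',(268+p[0]/3,86+p[1]/3)),('w5',(269+(q[0]-399)/3,149+q[1]/3)));X.append(x);print(x,e[0])
X=np.array(X);m=X.mean(0);v=X[:2].mean(0)-X[2:].mean(0)
print('mid',m,'len',np.linalg.norm(v),'width',np.linalg.norm(X[1]-X[0]),'yaw',np.arctan2(-v[0],v[1]))
E2=[onz('w5',(269+(q[0]-399)/3,149+q[1]/3),.022) for q in B];print('z22',np.mean(E2,0))
s=arm.read_state();R=Ro.from_quat(s['orientation']).as_matrix();print('tooly yaw',np.arctan2(R[1,1],R[0,1]))
print('to',tool([m[0],m[1],.005]),tool([*np.mean(E2,0)[:2],.005]))
E
```

```text
[ 0.5082 -0.0903  0.0194] 0.0003395506034813881
[ 0.5297 -0.0895  0.0218] 5.1407343520327795e-05
[ 0.5084 -0.1372  0.0213] 0.0002041584859627074
[ 0.5304 -0.1366  0.0218] 0.00010254869915117875
mid [ 0.5192 -0.1134  0.0211] len 0.046983202394363474 width 0.021709640791013 yaw 0.010179034277941435
z22 [ 0.5193 -0.113   0.022 ]
tooly yaw -0.019063185932279937
to [-0.0578  0.0083  0.1952] [-0.0574  0.0084  0.1952]
```

Emit:
shift_gripper([
  [[-0.03,0.004,0.03,0,0,-0.029],[-0.0576,0.0084,0.06,0,0,-0.029],[-0.0576,0.0084,0.1,0,0,-0.029],[-0.0576,0.0084,0.14,0,0,-0.029],[-0.0576,0.0084,0.17,0,0,-0.029],[-0.0576,0.0084,0.185,0,0,-0.029],[-0.0576,0.0084,0.1897,0,0,-0.029],[-0.0576,0.0084,0.1897,0,0,-0.029],[-0.0576,0.0084,0.1897,0,0,-0.029]],
], jaw=0.5)

```text
time_s: 8.4
eef_pos: [0.5195, -0.1133, 0.0109]
orientation: [0.704, 0.711, 0.001, 0.001]
force: [-0.2, 0.1, 0.3]
finger_gap: 0.495
grasp_force: 0.0
```

Emit:
shift_gripper([
  [[0,0,0,0,0,0],[0,0,0,0,0,0],[0,0,0,0,0,0],[0,0,0,0,0,0],[0,0,0,0,0,0],[0,0,0,0,0,0]],
], jaw=0.0)

```text
time_s: 9.0
eef_pos: [0.5194, -0.113, 0.011]
orientation: [0.703, 0.711, 0.001, 0.001]
force: [-1.1, 0.4, 9.8]
finger_gap: 0.228
grasp_force: 58.8
```

The valve is gripped: gap 0.228 is about 19 to 21 mm, force 59 N. Next I lift it and carry it above the nest.

Emit:
shift_gripper([
  [[0,0,-0.01,0,0,0],[0,0,-0.04,0,0,0],[0,0,-0.08,0,0,0],[0,0,-0.12,0,0,0],[0,0,-0.16,0,0,0],[0.03,-0.01,-0.19,0,0,0],[0.07,-0.03,-0.2,0,0,0],[0.11,-0.045,-0.2,0,0,0],[0.15,-0.06,-0.2,0,0,0.01],[0.19,-0.065,-0.2,0,0,0.02]],
])

```text
time_s: 10.0
eef_pos: [0.4494, 0.0776, 0.2105]
orientation: [0.711, 0.703, 0.0, -0.001]
force: [0.6, 1.2, -2.3]
finger_gap: 0.232
grasp_force: 59.6
```

Emit:
shift_gripper([
  [[0.04,-0.01,0,0,0,0.01],[0.08,-0.018,0,0,0,0.01],[0.115,-0.024,0,0,0,0.01],[0.135,-0.027,0,0,0,0.01],[0.138,-0.028,0,0,0,0.01],[0.138,-0.028,0,0,0,0.01],[0.138,-0.028,0,0,0,0.01]],
])

```text
time_s: 10.7
eef_pos: [0.425, 0.2134, 0.2099]
orientation: [0.715, 0.7, -0.0, 0.0]
force: [-0.3, 0.7, -1.9]
finger_gap: 0.228
grasp_force: 59.6
```

```bash
python3 - <<'E'
from h import *
np.set_printoptions(precision=4,suppress=True)
s=arm.read_state();R=Ro.from_quat(s['orientation']).as_matrix();print('tooly yaw',np.arctan2(R[1,1],R[0,1]),s['eef_pos'],tool([.4228,.2163,.037]))
b=snap('wrist','w6'); cv2.imwrite('pics/z6.png',cv2.resize(b[100:360,180:480],None,fx=2,fy=2,interpolation=cv2.INTER_CUBIC))
print(proj('w6',[.4228,.2163,.026]))
E
```

```text
tooly yaw -0.021235527346296298 [0.425  0.2134 0.2099] [ 0.0028 -0.0023  0.1729]
[324.8451 171.7442]
```

View pics/z6.png

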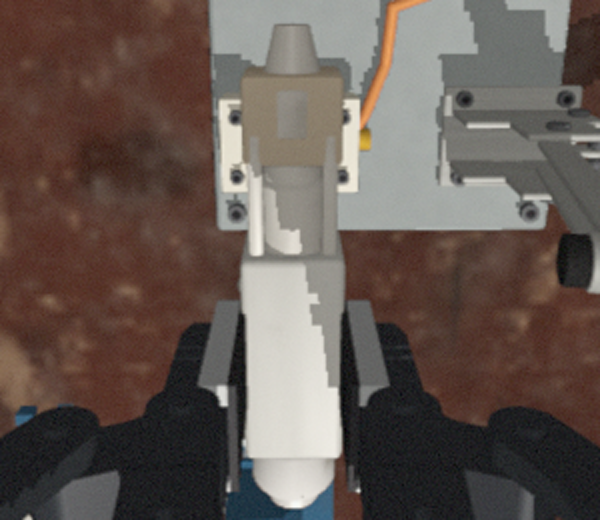

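The valve is held straight between the pads, body at (295,355), with the nest below at (288,145) and the clamp arm clear on the right. Descending.

Emit:
shift_gripper([
  [[0.0028,-0.0023,0,0,0,0.0],[0.0028,-0.0023,0.04,0,0,0],[0.0028,-0.0023,0.08,0,0,0],[0.0028,-0.0023,0.115,0,0,0],[0.0028,-0.0023,0.14,0,0,0],[0.0028,-0.0023,0.152,0,0,0],[0.0028,-0.0023,0.16,0,0,0],[0.0028,-0.0023,0.165,0,0,0],[0.0028,-0.0023,0.168,0,0,0],[0.0028,-0.0023,0.168,0,0,0]],
])

```text
time_s: 11.75
eef_pos: [0.423, 0.2175, 0.0418]
orientation: [0.714, 0.7, 0.0, 0.0]
force: [-0.6, -0.0, -1.0]
finger_gap: 0.228
grasp_force: 59.5
```

Emit:
shift_gripper([
  [[0,0,0.001,0,0,0],[0,0,0.002,0,0,0],[0,0,0.003,0,0,0],[0,0,0.004,0,0,0],[0,0,0.004,0,0,0],[0,0,0.004,0,0,0]],
])

```text
time_s: 12.35
eef_pos: [0.4228, 0.2175, 0.0376]
orientation: [0.714, 0.7, -0.0, 0.0]
force: [0.4, -0.7, -0.9]
finger_gap: 0.23
grasp_force: 59.5
```

Emit:
shift_gripper([
  [[0,0,0.0007,0,0,0],[0,0,0.0014,0,0,0],[0,0,0.0014,0,0,0]],
])

```text
time_s: 12.65
eef_pos: [0.4229, 0.2175, 0.037]
orientation: [0.714, 0.7, 0.001, -0.0]
force: [-2.5, -0.7, 12.4]
finger_gap: 0.23
grasp_force: 61.4
```

Emit:
shift_gripper([
  [[0,0,0.0007,0,0,0],[0,0,0.001,0,0,0],[0,0,0.001,0,0,0]],
])

```text
time_s: 12.95
eef_pos: [0.4228, 0.2175, 0.0369]
orientation: [0.714, 0.7, 0.001, -0.0]
force: [-4.0, -1.4, 30.9]
finger_gap: 0.231
grasp_force: 63.6
```

Contact came at the expected height, so the valve is on the nest floor. I relieve the press, open and retreat.

Emit:
shift_gripper([
  [[0,0,-0.001,0,0,0],[0,0,-0.0018,0,0,0]],
])

```text
time_s: 13.15
eef_pos: [0.4229, 0.2175, 0.0373]
orientation: [0.714, 0.7, 0.0, 0.0]
force: [0.5, 0.3, -1.5]
finger_gap: 0.228
grasp_force: 59.6
```

Emit:
shift_gripper([
  [[0,0,0,0,0,0],[0,0,0,0,0,0],[0,0,0,0,0,0],[0,0,-0.005,0,0,0],[0,0,-0.02,0,0,0],[0,0,-0.06,0,0,0],[0,0,-0.11,0,0,0],[0,0,-0.16,0,0,0],[0,0,-0.19,0,0,0],[0,0,-0.19,0,0,0]],
], jaw=0.4)

```text
time_s: 14.15
eef_pos: [0.4243, 0.2182, 0.2309]
orientation: [0.714, 0.7, 0.003, 0.0]
force: [-0.6, 0.7, -0.9]
finger_gap: 0.4
grasp_force: 0.0
```

```bash
python3 - <<'E'
from h import *
np.set_printoptions(precision=4,suppress=True)
b=snap('wrist','w7');t=snap('top','top7')
print(arm.read_state()['eef_pos'])
p=proj('w7',[.4228,.2163,.04]);print(p)
cv2.imwrite('pics/z7.png',np.hstack([cv2.resize(b[60:360,200:600],None,fx=1.25,fy=1.25),cv2.resize(t[190:290,190:290],(375,375),interpolation=cv2.INTER_CUBIC)[:, :290]]))
E
```

```text
[0.4226 0.2179 0.2276]
[324.8019 175.8232]
```

View pics/z7.png

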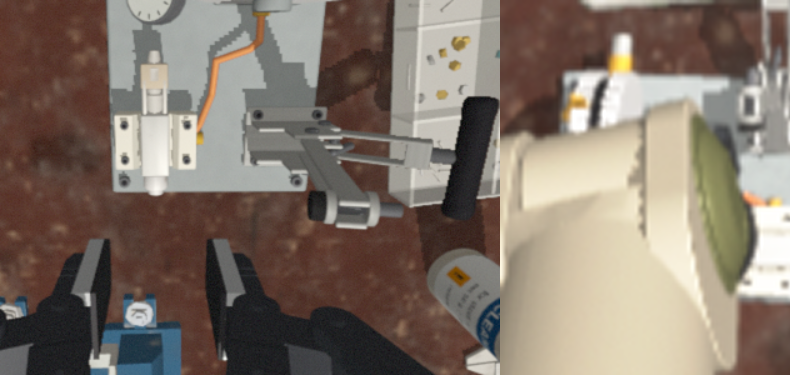

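The valve lies lengthwise in the nest, body at (155,145), and the bottle and tray are undisturbed. The T-grip bar runs from (480,100) to (460,215). I compute its position.

```bash
python3 - <<'E'
from h import *
np.set_printoptions(precision=4,suppress=True)
w7=lambda x,y:(200+x/1.25,60+y/1.25)
for z in (.086,):
    print('axis pts',onz('w7',w7(472,158),z),onz('w7',w7(480,103),z),onz('w7',w7(459,214),z),onz('w1',(461.5,248),z))
# automatic: dark-bar columns per row in w7
i=cv2.imread('pics/w7.png').max(2)
for r in (150,165,180,195,210,222):
    c=np.where(i[r,550:625]<70)[0]+550; print(r,c.min(),c.max(),len(c),onz('w7',((c.min()+c.max()+1)/2,r),.086))
c=np.argwhere(i[120:245,550:620]<60);print(c.min(0),c.max(0))
print(onz('w7',(584,138),.086),onz('w7',(568,234),.086))
print('bottle?',proj('w7',[.62,.1,.15]))
E
```

```text
axis pts [0.6366 0.2137 0.086 ] [0.6346 0.2509 0.086 ] [0.6354 0.1729 0.086 ] [0.6365 0.2385 0.086 ]
150 569 596 28 [0.635  0.2447 0.086 ]
165 567 592 26 [0.635  0.2322 0.086 ]
180 550 589 37 [0.6291 0.2195 0.086 ]
195 561 585 25 [0.6346 0.2062 0.086 ]
210 557 582 26 [0.6341 0.1927 0.086 ]
222 554 582 29 [0.6349 0.1816 0.086 ]
[17  0] [124  48]
[0.6339 0.2544 0.086 ] [0.6366 0.1702 0.086 ]
bottle? [584.3474 351.418 ]
```

```bash
python3 - <<'E'
from h import *
np.set_printoptions(precision=4,suppress=True)
c=lambda x,y:('w1',(340+x/3,125+y/3)); d=lambda x,y:('w2',(340+(x-390)/3,30+y/3))
print('tray corner',tri(c(277,50),d(683,113)),'divider',tri(c(277,193),d(683,275)))
print('cap',tri(('top0',(316,149)),('scene0',(351,169))))
print('armtip',tri(c(75,525),d(478,565)))
s=arm.read_state();R=Ro.from_quat(s['orientation']).as_matrix();print(np.arctan2(R[1,1],R[0,1]),tool([.635,.181,.25]),tool([.635,.181,.067]))
E
```

```text
tray corner (array([0.6083, 0.3671, 0.0056]), [0.000461620705467224, 0.0004616207054670078]) divider (array([0.6158, 0.2957, 0.0035]), [0.0002877823825089295, 0.0002877823825089339])
cap (array([0.7046, 0.0652, 0.1573]), [0.0005587622991201936, 0.0005587622991202522])
armtip (array([0.5028, 0.2096, 0.1632]), [0.0009598391741539916, 0.0009598391741538594])
-0.01919204350313219 [-0.0328  0.2131 -0.0222] [-0.033   0.2129  0.1608]
```

Emit:
shift_gripper([
  [[0,0.03,-0.022,0,0,0],[-0.01,0.08,-0.022,0,0,0],[-0.02,0.13,-0.022,0,0,0],[-0.033,0.175,-0.022,0,0,0],[-0.033,0.213,-0.022,0,0,0],[-0.033,0.213,0.0,0,0,0],[-0.033,0.213,0.05,0,0,0],[-0.033,0.213,0.1,0,0,0],[-0.033,0.213,0.14,0,0,0],[-0.033,0.213,0.161,0,0,0]],
], jaw=0.5)

```text
time_s: 15.25
eef_pos: [0.632, 0.1792, 0.0602]
orientation: [0.714, 0.7, -0.003, -0.002]
force: [0.0, 0.9, 0.7]
finger_gap: 0.502
grasp_force: 0.0
```

Emit:
shift_gripper([
  [[0,0,0,0,0,0],[0,0,0,0,0,0]],
])

```text
time_s: 15.45
eef_pos: [0.6346, 0.1795, 0.0651]
orientation: [0.714, 0.7, -0.001, -0.0]
force: [0.5, -0.1, 1.0]
finger_gap: 0.503
grasp_force: 0.0
```

Emit:
shift_gripper([
  [[0,0,0,0,0,0],[0,0,0,0,0,0],[0,0,0,0,0,0],[0,0,0,0,0,0],[0,0,0,0,0,0]],
], jaw=0.0)

```text
time_s: 15.95
eef_pos: [0.6356, 0.1803, 0.0675]
orientation: [0.714, 0.7, 0.001, 0.0]
force: [-1.7, -0.8, 6.7]
finger_gap: 0.21
grasp_force: 58.7
```

Emit:
shift_gripper([
  [[0,-0.0044,-0.0063,0,0,0],[0,-0.0087,-0.0115,0,0,0],[0,-0.0133,-0.0164,0,0,0],[0,-0.0189,-0.0216,0,0,0],[0,-0.025,-0.0263,0,0,0],[0,-0.0306,-0.03,0,0,0],[0,-0.0373,-0.0337,0,0,0],[0,-0.0434,-0.0366,0,0,0],[0,-0.0434,-0.0366,0,0,0]],
])

```text
time_s: 16.85
eef_pos: [0.5973, 0.181, 0.1064]
orientation: [0.715, 0.7, 0.005, 0.004]
force: [9.5, -1.7, 11.8]
finger_gap: 0.205
grasp_force: 59.0
```

Emit:
shift_gripper([
  [[0,-0.007,-0.0027,0,0,0],[0,-0.0136,-0.0046,0,0,0],[0,-0.021,-0.0062,0,0,0],[0,-0.028,-0.0071,0,0,0],[0,-0.0355,-0.0076,0,0,0],[0,-0.0422,-0.0074,0,0,0],[0,-0.0422,-0.0074,0,0,0]],
])

```text
time_s: 17.55
eef_pos: [0.5542, 0.1819, 0.1147]
orientation: [0.715, 0.699, 0.005, 0.003]
force: [1.8, -2.4, 33.5]
finger_gap: 0.204
grasp_force: 66.8
```

Emit:
shift_gripper([
  [[0,-0.006,0.0005,0,0,0],[0,-0.014,0.002,0,0,0],[0,-0.02,0.0035,0,0,0],[0,-0.0265,0.0055,0,0,0],[0,-0.0285,0.006,0,0,0],[0,-0.0285,0.006,0,0,0]],
])

```text
time_s: 18.15
eef_pos: [0.5226, 0.1824, 0.1063]
orientation: [0.714, 0.7, 0.002, 0.001]
force: [-1.1, -2.1, 15.3]
finger_gap: 0.207
grasp_force: 70.0
```

Emit:
shift_gripper([
  [[0,-0.003,0.001,0,0,0],[0,-0.005,0.0015,0,0,0],[0,-0.005,0.0015,0,0,0]],
])

```text
time_s: 18.45
eef_pos: [0.522, 0.1825, 0.106]
orientation: [0.715, 0.699, 0.005, 0.004]
force: [8.3, -3.9, 19.2]
finger_gap: 0.205
grasp_force: 70.3
```

Emit:
shift_gripper([
  [[0,-0.003,0.001,0,0,0],[0,-0.006,0.002,0,0,0],[0,-0.006,0.002,0,0,0],[0,-0.006,0.002,0,0,0]],
])

```text
time_s: 18.85
eef_pos: [0.522, 0.1825, 0.1059]
orientation: [0.715, 0.699, 0.01, 0.007]
force: [19.5, -4.5, 26.0]
finger_gap: 0.206
grasp_force: 71.2
```

The handle is against its stop: no movement under a rising force. I relieve, release, retreat and check.

Emit:
shift_gripper([
  [[0,0.006,-0.003,0,0,0],[0,0.010,-0.006,0,0,0],[0,0.010,-0.006,0,0,0]],
])

```text
time_s: 19.15
eef_pos: [0.5233, 0.1824, 0.1069]
orientation: [0.714, 0.7, 0.002, 0.002]
force: [11.2, -1.2, -16.3]
finger_gap: 0.204
grasp_force: 66.7
```

Emit:
shift_gripper([
  [[0,0,0,0,0,0],[0,0,0,0,0,0],[0,0,0,0,0,0],[0,0,-0.02,0,0,0],[0,0,-0.06,0,0,0],[0,0,-0.1,0,0,0],[0,0,-0.14,0,0,0],[0.05,-0.01,-0.14,0,0,0],[0.1,-0.02,-0.14,0,0,0],[0.1,-0.02,-0.14,0,0,0]],
], jaw=0.5)

```text
time_s: 20.15
eef_pos: [0.4995, 0.2904, 0.2464]
orientation: [0.711, 0.703, 0.001, -0.001]
force: [-0.0, 0.3, -0.9]
finger_gap: 0.502
grasp_force: 0.0
```

Emit:
shift_gripper([
  [[0,0,0,0,0,0],[0,0,0,0,0,0]],
])

```text
time_s: 20.35
eef_pos: [0.5018, 0.2818, 0.2465]
orientation: [0.714, 0.7, -0.0, 0.0]
force: [0.4, 0.3, -0.0]
finger_gap: 0.5
grasp_force: 0.0
```

```bash
python3 - <<'E'
from h import *
np.set_printoptions(precision=4,suppress=True)
print(arm.read_state()['eef_pos']); b=snap('wrist','w8'); i=b.max(2)
# T-grip expected at shut: bar z .124, x .521, y .170-.254 ; dark region search
e=proj('w8',[.521,.184,.124]); print('expected',e, proj('w8',[.521,.252,.124]))
r=int(proj('w8',[.521,.19,.124])[1])
for y in (.18,.19,.235,.245):
    p=proj('w8',[.521,y,.134]); r=int(p[1]); lo=int(p[0])-50; c=np.where(i[r,lo:lo+100]<60)[0]+lo
    if len(c): print(y,r,c.min(),c.max(),len(c),onz('w8',(np.median(c)+.5,r),.124))
E
```

```text
[0.5018 0.2818 0.2465]
expected [351.7864 300.8367] [351.9351 227.9152]
0.18 311 344 401 37 [0.5487 0.1732 0.124 ]
0.19 301 343 393 37 [0.5311 0.1836 0.124 ]
0.235 252 345 378 15 [0.5215 0.2306 0.124 ]
0.245 241 344 365 15 [0.5207 0.2405 0.124 ]
```

```bash
python3 - <<'E'
from h import *
np.set_printoptions(precision=4,suppress=True,linewidth=200)
i=cv2.imread('pics/w8.png').max(2)
for y in (.18,.19,.235,.245):
    r=int(proj('w8',[.521,y,.134])[1]); print(r,i[r,328:384].tolist())
E
```

```text
311 [91, 92, 96, 96, 92, 92, 98, 95, 96, 89, 92, 93, 93, 93, 87, 62, 41, 37, 39, 46, 42, 38, 52, 57, 59, 63, 69, 73, 76, 66, 61, 55, 54, 42, 40, 66, 89, 102, 105, 100, 99, 103, 101, 102, 101, 101, 99, 94, 98, 79, 35, 29, 23, 31, 23, 38]
301 [97, 95, 102, 97, 100, 91, 95, 90, 89, 86, 86, 91, 91, 91, 70, 37, 32, 37, 31, 42, 45, 49, 47, 51, 53, 53, 59, 60, 61, 56, 50, 57, 41, 48, 39, 36, 68, 105, 115, 114, 114, 110, 101, 97, 95, 94, 88, 70, 33, 22, 29, 38, 25, 30, 29, 32]
252 [196, 198, 198, 200, 198, 199, 199, 198, 198, 200, 201, 200, 201, 204, 202, 185, 73, 28, 38, 37, 43, 40, 40, 40, 46, 54, 65, 70, 77, 83, 80, 67, 61, 55, 43, 45, 41, 108, 173, 193, 193, 182, 147, 142, 138, 115, 105, 95, 73, 56, 56, 63, 81, 104, 108, 104]
241 [109, 103, 105, 109, 104, 108, 101, 107, 105, 105, 104, 107, 109, 101, 104, 95, 53, 30, 33, 33, 37, 41, 44, 45, 46, 56, 65, 70, 77, 83, 82, 73, 68, 59, 47, 45, 43, 55, 85, 107, 107, 106, 106, 101, 110, 116, 118, 106, 103, 107, 103, 104, 103, 115, 115, 112]
```

The bar measures x≈0.522–0.523 against 0.522 at the stop, so it looks shut. I give it one confirming nudge from behind with closed fingers.

Emit:
shift_gripper([
  [[-0.04,0.025,0,0,0,0],[-0.08,0.05,0,0,0,0],[-0.099,0.062,0,0,0,0],[-0.099,0.062,0,0,0,0],[-0.099,0.062,0.04,0,0,0],[-0.099,0.062,0.08,0,0,0],[-0.099,0.062,0.115,0,0,0],[-0.099,0.062,0.1365,0,0,0],[-0.099,0.062,0.1365,0,0,0]],
], jaw=0.0)

```text
time_s: 21.3
eef_pos: [0.5601, 0.1819, 0.1074]
orientation: [0.714, 0.7, -0.002, -0.001]
force: [0.1, -0.6, -0.4]
finger_gap: -0.001
grasp_force: 0.0
```

Emit:
shift_gripper([
  [[0,-0.005,0,0,0,0],[0,-0.01,0,0,0,0],[0,-0.014,0,0,0,0],[0,-0.018,0,0,0,0],[0,-0.018,0,0,0,0]],
])

```text
time_s: 21.8
eef_pos: [0.5452, 0.1834, 0.1111]
orientation: [0.714, 0.7, 0.002, 0.001]
force: [4.3, -0.8, 0.4]
finger_gap: -0.004
grasp_force: 1.9
```

Emit:
shift_gripper([
  [[0,-0.003,0,0,0,0],[0,-0.006,0,0,0,0],[0,-0.006,0,0,0,0],[0,-0.006,0,0,0,0]],
])

```text
time_s: 22.2
eef_pos: [0.5448, 0.1834, 0.1115]
orientation: [0.714, 0.7, 0.005, 0.005]
force: [18.9, -0.2, -9.7]
finger_gap: -0.001
grasp_force: 9.2
```

The clamp is solid at its stop. Back off and go to the lever.

Emit:
shift_gripper([
  [[0,0.012,0,0,0,0],[0,0.025,0,0,0,0],[0,0.025,-0.04,0,0,0],[0,0.025,-0.09,0,0,0],[0,0.02,-0.135,0,0,0],[0.04,0,-0.145,0,0,0],[0.07,-0.035,-0.145,0,0,0],[0.1,-0.065,-0.145,0,0,0],[0.14,-0.09,-0.145,0,0,0],[0.175,-0.115,-0.145,0,0,0]],
], jaw=0.5)

```text
time_s: 23.2
eef_pos: [0.4247, 0.3619, 0.2552]
orientation: [0.714, 0.7, -0.0, -0.0]
force: [0.1, 0.2, -0.5]
finger_gap: 0.503
grasp_force: 0.0
```

Emit:
shift_gripper([
  [[0,0,0,0,0,0],[0,0,0,0,0,0],[0,0,0,0,0,0]],
])

```text
time_s: 23.5
eef_pos: [0.4269, 0.3593, 0.2551]
orientation: [0.715, 0.7, -0.0, 0.0]
force: [-0.3, -0.4, 0.9]
finger_gap: 0.502
grasp_force: 0.0
```

```bash
python3 - <<'E'
from h import *
np.set_printoptions(precision=4,suppress=True)
s=arm.read_state();print(s['eef_pos'],tool([.4222,.367,.1405]))
E
```

```text
[0.4269 0.3593 0.2551] [ 0.0076 -0.0049  0.1146]
```

```bash
python3 - <<'E'
from h import *
np.set_printoptions(precision=4,suppress=True)
L=[]
for f in ('w1','w2','w3','w8'):
    i=cv2.imread(f'pics/{f}.png'); h=cv2.cvtColor(i,cv2.COLOR_BGR2HSV)
    m=((h[...,0]>15)&(h[...,0]<32)&(h[...,1]>140)&(h[...,2]>110)).astype(np.uint8)
    e=proj(f,[.523,.347,.12]); x,y=e.astype(int); k=22
    sub=m[max(0,y-k):y+k,x-k:x+k]; n,lab,st,ce=cv2.connectedComponentsWithStats(sub)
    for j in range(1,n):
        if st[j,4]<25: continue
        rr=np.where((lab==j).any(1))[0]; print(f,e,'blob',st[j],[(int(r)+max(0,y-k),*(np.where(lab[r]==j)[0][[0,-1]]+x-k)) for r in rr[::2]])
E
```

```text
w1 [383.9961 173.756 ] blob [ 10   8  18  23 140] [(np.int64(159), np.int64(372), np.int64(377)), (np.int64(161), np.int64(372), np.int64(377)), (np.int64(163), np.int64(371), np.int64(377)), (np.int64(165), np.int64(375), np.int64(379)), (np.int64(167), np.int64(379), np.int64(382)), (np.int64(169), np.int64(380), np.int64(382)), (np.int64(171), np.int64(380), np.int64(382)), (np.int64(173), np.int64(380), np.int64(387)), (np.int64(175), np.int64(379), np.int64(387)), (np.int64(177), np.int64(379), np.int64(387)), (np.int64(179), np.int64(382), np.int64(388)), (np.int64(181), np.int64(385), np.int64(387))]
w1 [383.9961 173.756 ] blob [36 12  8 14 61] [(np.int64(163), np.int64(402), np.int64(404)), (np.int64(165), np.int64(401), np.int64(404)), (np.int64(167), np.int64(401), np.int64(404)), (np.int64(169), np.int64(401), np.int64(404)), (np.int64(171), np.int64(401), np.int64(404)), (np.int64(173), np.int64(400), np.int64(404)), (np.int64(175), np.int64(397), np.int64(404))]
w2 [387.995   81.7308] blob [  9  11  18  20 149] [(np.int64(70), np.int64(375), np.int64(380)), (np.int64(72)
[... 2020 characters left out ...]
 [(np.int64(88), np.int64(338), np.int64(346)), (np.int64(90), np.int64(337), np.int64(346)), (np.int64(92), np.int64(337), np.int64(346)), (np.int64(94), np.int64(337), np.int64(346)), (np.int64(96), np.int64(337), np.int64(353)), (np.int64(98), np.int64(347), np.int64(353)), (np.int64(100), np.int64(348), np.int64(353)), (np.int64(102), np.int64(348), np.int64(353)), (np.int64(104), np.int64(348), np.int64(359)), (np.int64(106), np.int64(348), np.int64(359)), (np.int64(108), np.int64(348), np.int64(359)), (np.int64(110), np.int64(348), np.int64(359)), (np.int64(112), np.int64(348), np.int64(359)), (np.int64(114), np.int64(348), np.int64(359)), (np.int64(116), np.int64(354), np.int64(360))]
```

```bash
python3 - <<'E'
from h import *
np.set_printoptions(precision=4,suppress=True)
X,e=tri(('w1',(385.2,176.5)),('w2',(389.5,84.5)),('w8',(357,109.5)),('w3',(460.5,83.5))); print(X,e)
for ax in (.502,.5035): print(ax,np.arctan2(X[0]-ax,X[2]-.064),np.hypot(X[0]-ax,X[2]-.064))
for f in('w1','w2','w3','w8'): print(f,proj(f,X))
i=cv2.imread('pics/w8.png')
for r in (104,108,112,115): print(i[r,344:364].max(1).tolist())
E
```

```text
[0.5248 0.3438 0.1191] [0.00023779406133209524, 0.0004782627702996292, 0.0005922291066407122, 0.0008590459168824099]
0.502 0.39301995150017693 0.05960207579844268
0.5035 0.36954990584056424 0.05904386721717332
w1 [385.3177 176.3258]
w2 [389.3999  84.9688]
w3 [460.6666  82.3099]
w8 [356.8757 110.3179]
[248, 248, 232, 168, 194, 204, 152, 143, 145, 147, 146, 144, 167, 205, 222, 221, 216, 221, 236, 236]
[248, 246, 229, 170, 198, 204, 150, 141, 139, 140, 145, 145, 169, 208, 223, 222, 218, 217, 234, 237]
[249, 241, 212, 168, 201, 207, 149, 141, 142, 145, 146, 146, 172, 213, 224, 225, 225, 226, 233, 232]
[248, 246, 226, 164, 193, 201, 164, 142, 141, 143, 147, 144, 178, 220, 228, 229, 213, 148, 129, 116]
```

```bash
python3 - <<'E'
from h import *
for f,r,a,b in (('w8',109,344,370),('w3',83,444,474),('w2',84,378,398),('w1',176,374,396)):
    h=cv2.cvtColor(cv2.imread(f'pics/{f}.png'),cv2.COLOR_BGR2HSV)
    for q in (r-2,r,r+2,r+5): print(f,q,a,[(int(s),int(v)) for s,v in h[q,a:b,1:]])
E
```

```text
w8 107 344 [(6, 247), (5, 246), (6, 229), (100, 168), (191, 195), (174, 205), (182, 151), (162, 143), (185, 143), (187, 143), (179, 145), (179, 148), (172, 169), (175, 207), (171, 225), (178, 223), (109, 220), (29, 217), (5, 235), (7, 235), (6, 236), (7, 220), (8, 150), (10, 146), (7, 215), (8, 230)]
w8 109 344 [(6, 248), (5, 247), (4, 229), (99, 170), (181, 199), (175, 205), (191, 147), (169, 139), (166, 138), (178, 143), (178, 146), (175, 146), (174, 171), (174, 210), (178, 223), (177, 221), (113, 216), (27, 216), (4, 232), (7, 234), (8, 235), (9, 221), (10, 146), (8, 166), (6, 229), (7, 230)]
w8 111 344 [(8, 248), (6, 246), (8, 227), (104, 169), (179, 201), (175, 205), (186, 151), (172, 141), (181, 145), (175, 146), (177, 144), (169, 146), (177, 170), (173, 212), (180, 223), (166, 224), (87, 226), (17, 225), (6, 231), (7, 232), (8, 233), (8, 219), (7, 149), (11, 166), (6, 227), (6, 228)]
w8 114 344 [(7, 251), (8, 247), (14, 218), (118, 168), (186, 197), (180, 201), (173, 159), (187, 147), (177, 148), (180, 147), (173, 146), (177, 148), (175, 176), (176, 215), (172, 225), (171, 225
[... 2749 characters left out ...]
49), (46, 205), (157, 195), (178, 199), (181, 158), (168, 155), (171, 155), (175, 156), (168, 185), (173, 223), (161, 234), (70, 234), (5, 224), (6, 183), (8, 124), (8, 151), (5, 108), (13, 95), (23, 112)]
w1 178 374 [(7, 220), (8, 196), (7, 193), (17, 185), (92, 174), (158, 190), (177, 180), (169, 155), (169, 152), (171, 157), (173, 161), (167, 192), (175, 232), (171, 228), (166, 183), (101, 73), (51, 35), (64, 40), (36, 21), (82, 31), (24, 65), (11, 120)]
w1 181 374 [(15, 51), (16, 48), (11, 46), (33, 39), (22, 46), (43, 48), (37, 48), (24, 53), (22, 47), (5, 47), (78, 75), (152, 124), (159, 164), (169, 143), (142, 90), (11, 46), (13, 59), (7, 72), (15, 103), (10, 131), (8, 153), (9, 162)]
```

```bash
python3 - <<'E'
from h import *
np.set_printoptions(precision=4,suppress=True)
X,e=tri(('w1',(386.9,176.5)),('w2',(391,84.5)),('w8',(358.3,109.5)),('w3',(463.9,83.5))); print(X,e)
for ax in (.502,.5035): print(ax,np.arctan2(X[0]-ax,X[2]-.064),np.hypot(X[0]-ax,X[2]-.064))
for f in('w1','w2','w3','w8'): print(f,proj(f,X))
# base-lip left edge and finger left base
Y,e=tri(('w1',(378.9,176.5)),('w2',(382,84.5)),('w8',(347.5,109.5)),('w3',(448.3,83.5))); print('left edge',Y,e,np.arctan2(Y[0]-.5033,Y[2]-.064),np.hypot(Y[0]-.5033,Y[2]-.064))
Y,e=tri(('w1',(385.2,176.5)),('w2',(389.5,84.5)),('w8',(356,109.5)),('w3',(462,83.5))); print('top face left',Y,e,np.arctan2(Y[0]-.5033,Y[2]-.064),np.hypot(Y[0]-.5033,Y[2]-.064))
Y,e=tri(('w1',(388.4,176.5)),('w2',(392.4,84.5)),('w8',(360.5,109.5)),('w3',(465.6,83.5))); print('top face right',Y,e,np.arctan2(Y[0]-.5033,Y[2]-.064),np.hypot(Y[0]-.5033,Y[2]-.064))
E
```

```text
[0.5261 0.3439 0.1216] [0.0002885417933642814, 0.0002867306357868494, 0.0006880603642879804, 0.0011351175395181879]
0.502 0.3957688396138312 0.06244394605250954
0.5035 0.3734007018643951 0.06188114944878962
w1 [386.7789 176.7259]
w2 [391.0076  84.7858]
w3 [463.5815  81.9893]
w8 [358.8626 110.2628]
left edge [0.5176 0.3436 0.1153] [0.001028995735995315, 0.0006769664641915786, 0.0008397971401975986, 0.0009563002739987553] 0.2722585411219414 0.05325148781466758
top face left [0.5243 0.344  0.1222] [0.0003596098103151366, 0.0002344603351984739, 0.0006787392639606635, 0.0011986753584245326] 0.3462912586706858 0.061871490436336676
top face right [0.5277 0.3439 0.1209] [0.00033202580428204787, 0.0003656124824976749, 0.000666345963557311, 0.0010733872708776032] 0.405272132028364 0.06196664577912237
```

The pointer's finger is at θ≈0.376, so the target is q≈1.076. I take the lever and push it forward along the arc.

Emit:
shift_gripper([
  [[0.0076,-0.0049,0.03,0,0,0],[0.0076,-0.0049,0.07,0,0,0],[0.0076,-0.0049,0.1,0,0,0],[0.0076,-0.0049,0.1146,0,0,0],[0.0076,-0.0049,0.1146,0,0,0],[0.0076,-0.0049,0.1146,0,0,0]],
], jaw=0.5)

```text
time_s: 24.1
eef_pos: [0.4229, 0.367, 0.1408]
orientation: [0.715, 0.699, -0.0, 0.0]
force: [0.3, -0.8, 0.4]
finger_gap: 0.496
grasp_force: 0.0
```

Emit:
shift_gripper([
  [[0,0,0,0,0,0],[0,0,0,0,0,0],[0,0,0,0,0,0],[0,0,0,0,0,0],[0,0,0,0,0,0]],
], jaw=0.0)

```text
time_s: 24.6
eef_pos: [0.4226, 0.3682, 0.1417]
orientation: [0.714, 0.7, 0.001, 0.0]
force: [0.1, -1.5, 6.4]
finger_gap: 0.21
grasp_force: 58.4
```

Emit:
shift_gripper([
  [[0,0.01,-0.0076,0,0,0],[0,0.0206,-0.0141,0,0,0],[0,0.0318,-0.0195,0,0,0],[0,0.0436,-0.0238,0,0,0],[0,0.0557,-0.0269,0,0,0],[0,0.068,-0.0288,0,0,0],[0,0.0805,-0.0294,0,0,0],[0,0.093,-0.0288,0,0,0],[0,0.1054,-0.0269,0,0,0],[0,0.1175,-0.0238,0,0,0]],
])

```text
time_s: 25.6
eef_pos: [0.5393, 0.3662, 0.1656]
orientation: [0.714, 0.7, -0.0, -0.001]
force: [-5.7, 0.1, 8.4]
finger_gap: 0.209
grasp_force: 63.0
```

Emit:
shift_gripper([
  [[0,0.003,0.001,0,0,0],[0,0.003,0.001,0,0,0],[0,0.003,0.001,0,0,0],[0,0.003,0.001,0,0,0]],
])

```text
time_s: 26.0
eef_pos: [0.5435, 0.3661, 0.1648]
orientation: [0.714, 0.7, 0.001, 0.0]
force: [-0.3, 0.8, 5.3]
finger_gap: 0.209
grasp_force: 61.9
```

Emit:
shift_gripper([
  [[0,0.0025,0.001,0,0,0],[0,0.005,0.002,0,0,0],[0,0.005,0.002,0,0,0],[0,0.005,0.002,0,0,0]],
])

```text
time_s: 26.4
eef_pos: [0.5485, 0.366, 0.1624]
orientation: [0.714, 0.7, 0.001, 0.0]
force: [0.0, 1.2, 5.7]
finger_gap: 0.209
grasp_force: 62.9
```

Emit:
shift_gripper([
  [[0,0,0,0,0,0],[0,0,0,0,0,0],[0,0,0,0,0,0]],
], jaw=0.5)

```text
time_s: 26.7
eef_pos: [0.5474, 0.3654, 0.1611]
orientation: [0.714, 0.7, -0.0, 0.0]
force: [0.1, 0.2, -0.6]
finger_gap: 0.5
grasp_force: 0.0
```

Emit:
shift_gripper([
  [[0,0,-0.03,0,0,0],[0,0,-0.07,0,0,0],[-0.03,0,-0.1,0,0,0],[-0.07,-0.01,-0.1,0,0,0],[-0.085,-0.03,-0.1,0,0,0],[-0.085,-0.03,-0.1,0,0,0],[-0.085,-0.03,-0.1,0,0,0]],
])

```text
time_s: 27.4
eef_pos: [0.5156, 0.2815, 0.2615]
orientation: [0.714, 0.7, 0.0, -0.0]
force: [0.6, 0.8, 0.3]
finger_gap: 0.5
grasp_force: 0.0
```

```bash
python3 - <<'E'
from h import *
np.set_printoptions(precision=4,suppress=True,linewidth=220)
b=snap('wrist','w9'); print(arm.read_state()['eef_pos'])
print('tip',proj('w9',[.5261,.3439,.1216]))
c=np.array([.503,.3355,.064])
for th in (.33,.376,.42): print(th,[proj('w9',c+r*np.array([np.sin(th),0,np.cos(th)])) for r in (.055,.08,.1)])
h=cv2.cvtColor(b,cv2.COLOR_BGR2HSV)
p=proj('w9',[.5261,.3439,.1216]);x,y=p.astype(int)
for r in range(y-6,y+24,3): print(r,x-14,[f'{int(s)}/{int(v)}' for s,v in h[r,x-14:x+16,1:]])
E
```

```text
[0.5159 0.282  0.2613]
tip [339.4264 109.3145]
0.33 [array([332.646 , 119.9131]), array([344.2458, 122.4444]), array([355.0974, 124.8124])]
0.376 [array([335.5949, 119.7607]), array([348.8493, 122.1921]), array([361.2083, 124.4593])]
0.42 [array([338.3457, 119.6062]), array([353.1204, 121.9365]), array([366.849 , 124.1019])]
103 325 ['8/247', '6/247', '7/243', '15/215', '125/177', '184/194', '176/159', '172/139', '173/128', '169/137', '177/144', '181/141', '185/142', '178/159', '178/155', '124/163', '30/202', '6/237', '6/236', '7/233', '8/235', '8/235', '9/216', '6/126', '10/183', '7/230', '8/230', '8/226', '7/226', '7/224']
106 325 ['6/248', '6/246', '7/243', '14/218
[... 1957 characters left out ...]
'15/120', '19/121', '15/118', '11/117', '13/118', '11/116', '11/114', '13/114', '16/115', '25/114', '11/111', '9/112']
127 325 ['7/249', '7/248', '7/246', '6/237', '8/191', '12/129', '9/201', '7/245', '7/243', '6/240', '7/231', '8/220', '10/207', '10/183', '13/138', '16/141', '11/158', '10/150', '12/143', '11/134', '7/137', '19/134', '12/132', '17/132', '14/132', '10/127', '16/130', '12/128', '14/126', '16/127']
130 325 ['6/248', '7/248', '6/249', '6/240', '8/195', '8/121', '9/199', '6/243', '7/245', '8/243', '8/242', '7/240', '7/240', '7/222', '8/122', '7/171', '8/237', '6/238', '6/236', '8/236', '7/235', '8/223', '10/176', '11/137', '10/185', '10/187', '9/178', '11/167', '8/156', '12/147']
```

```bash
python3 - <<'E'
from h import *
np.set_printoptions(precision=4,suppress=True,linewidth=220)
for f,th in (('w3',-.7),('w9',.372),('w8',-.7),('w2',-.185),('w1',-.185)):
    i=cv2.imread(f'pics/{f}.png').max(2); c=np.array([.5033,0,.064])+.125*np.array([np.sin(th),0,np.cos(th)])
    for y in (.355,.362,.37,.378):
        p=proj(f,[c[0],y,c[2]]);
        if p[1]<2: continue
        r=int(round(p[1]));x=int(p[0]);row=i[r,x-40:x+41].astype(int)
        d=np.where(row<75)[0]; d=d[(d>8)&(d<72)]
        l,h=d.min()+x-40,d.max()+x-39; X=onz(f,((l+h)/2,r+.5),c[2]); print(f,y,'exp',p,l,h,X,'axis',X[0]-.125*np.sin(th))
E
```

```text
w3 0.355 exp [326.1217  66.333 ] 310 339 [0.4217 0.3549 0.1596] axis 0.5022555155210771
w3 0.362 exp [325.8947  54.5919] 301 338 [0.4187 0.3615 0.1596] axis 0.4992145262472015
w3 0.37 exp [325.63   40.898] 297 354 [0.4227 0.3697 0.1596] axis 0.5032107786035713
w3 0.378 exp [325.3594  26.901 ] 309 357 [0.4275 0.3776 0.1596] axis 0.5080541464631982
w9 0.355 exp [380.0912  95.1709] 362 393 [0.5472 0.3548 0.1805] axis 0.5017352244142945
w9 0.362 exp [380.4047  82.9953] 363 394 [0.5476 0.3617 0.1805] axis 0.5021651212576301
w9 0.37 exp [380.7708  68.7774] 364 395 [0.548  0.3696 0.1805] axis 0.5025572794844043
w9 0.378 exp [381.1455  54.2256] 363 396 [0.5478 0.3779 0.1805] axis 0.5023398289527298
w8 0.355 exp [198.6447  99.1354] 180 214 [0.4217 0.3548 0.1596] axis 0.5022451099688856
w8 0.362 exp [197.1653  87.3519] 180 212 [0.422  0.3619 0.1596] axis 0.5025685414610005
w8 0.37 exp [195.4386  73.5992] 179 224 [0.4264 0.3694 0.1596] axis 0.5069361425261767
w8 0.378 exp [193.6724  59.5317] 177 225 [0.4271 0.3774 0.1596] axis 0.5076553194764717
w2 0.355 exp [352.0796  70.4814] 340 362 [0.4794 0.355  0.1869] axis 0.5023651722746504
w2 0.362 exp [352.2834  61.8176] 341 362 [0.4796 0.3615 0.1869] axis 0.502639554604936
w2 0.37 exp [352.5198  51.7661] 340 384 [0.4884 0.3694 0.1869] axis 0.5114089867081176
w2 0.378 exp [352.7602  41.5509] 321 384 [0.4801 0.3773 0.1869] axis 0.5030985428543682
w1 0.355 exp [350.3985 181.7351] 339 382 [0.4899 0.3543 0.1869] axis 0.5129245805697794
w1 0.362 exp [350.5724 174.5556] 327 358 [0.4727 0.3611 0.1869] axis 0.4956913587510568
w1 0.37 exp [350.7738 166.2372] 341 359 [0.4796 0.3697 0.1869] axis 0.5025803337719679
w1 0.378 exp [350.9783 157.7953] 341 360 [0.4799 0.3773 0.1869] axis 0.5028705385246697
```

By the arm, the lever is at θ≈0.372. The pointer looks like 0.376–0.396. I'll look along the lever's direction, where parallax cancels.

Emit:
shift_gripper([
  [[0,0.04,0,0,0,0],[0,0.08,0,0,0,0],[0,0.12,0,0,0,0],[0,0.12,0,0,0,0],[0,0.12,0,0,0,0],[0,0.12,0,0,0,0]],
])

```text
time_s: 28.05
eef_pos: [0.6348, 0.2794, 0.2605]
orientation: [0.714, 0.7, -0.001, -0.0]
force: [-0.5, 0.2, -0.3]
finger_gap: 0.503
grasp_force: 0.0
```

```bash
python3 - <<'E'
from h import *
np.set_printoptions(precision=4,suppress=True,linewidth=220)
b=snap('wrist','w10'); K,R,t=cam('w10'); C=-R.T@t; print(arm.read_state()['eef_pos'],C,'viewangle',np.arctan2(C[0]-.5023,C[2]-.064))
h=cv2.cvtColor(b,cv2.COLOR_BGR2HSV)
p=proj('w10',[.5261,.3439,.1216]);x,y=p.astype(int);print('tip',p)
c=np.array([.5023,.3355,.064])
for th in (.35,.372,.395,.42): print(th,[proj('w10',c+r*np.array([np.sin(th),0,np.cos(th)])+[0,dy,0]) for r,dy in ((.05,.0085),(.062,.0085),(.06,0),(.09,0),(.125,0.02),(.125,.032))])
for r in range(y-8,y+26,2): print(r,x-16,' '.join(f'{int(s)}/{int(v)}' for s,v in h[r,x-16:x+18,1:]))
i=b.max(2)
for dy in (.016,.024,.032,.04):
    q=proj('w10',c+.125*np.array([np.sin(.372),0,np.cos(.372)])+[0,dy,0]); r=int(round(q[1])); x0=int(q[0])-25; print('bar',q,x0,i[r,x0:x0+52].tolist())
E
```

```text
[0.6346 0.2796 0.2608] [0.6357 0.3577 0.4019] viewangle 0.37593607257303835
tip [185.4445 109.4738]
0.35 [array([182.2279, 108.7333]), array([181.824, 109.452]), array([183.4492, 120.5136]), array([182.48  , 123.7476]), array([176.2459,  94.7472]), array([173.2311,  73.527 ])]
0.372 [array([183.6953, 108.6813]), array([183.7157, 109.3839]), array([185.2484, 120.4313]), array([185.4701, 123.6025]), array([181.1538,  94.6341]), array([178.2378,  73.5041])]
0.395 [array([185.2251, 108.6257]), array([185.6864, 109.311 ]), array([187.1228, 120.3426]), array([188.5785, 123.4462]), array([186.2393,  94.5159]), array([183.4258,  73.4851])]
0.42 [array([186.8818, 108.5638]), array([187.8185, 109.2298]), array([189.1511, 120.2432]), array([191.9333, 123.2712]), array([191.7072,  94.3876]), array([189.0037,  73.4701])]
101 169 8/33 15/34 23/44 52/39 21/48 17/44 19/41 20/51 6/42 31/41 43/47 12/41 28/45 28/45 7/38 41/44 18/43 22/46 25/41 36/43 37/41 4
[... 3703 characters left out ...]
, 119, 120, 119, 121, 105, 48, 40, 43, 40, 43, 41, 49, 40, 44, 52, 48, 51, 50, 53, 45, 42, 48, 39, 44, 44, 40, 34, 41, 37, 33, 35, 40, 27, 33, 22, 19, 32, 77, 120, 121, 122, 119, 123, 122, 122, 123, 119, 125]
bar [178.2378  73.5041] 153 [114, 118, 120, 117, 115, 117, 116, 117, 106, 47, 32, 33, 37, 43, 44, 37, 44, 45, 40, 45, 43, 44, 48, 47, 44, 45, 46, 49, 44, 40, 40, 42, 43, 34, 37, 41, 38, 32, 37, 36, 24, 54, 97, 120, 123, 122, 122, 121, 120, 121, 123, 124]
bar [176.2365  59.0022] 151 [65, 68, 65, 66, 72, 69, 65, 68, 59, 33, 33, 33, 38, 34, 47, 44, 44, 46, 42, 47, 43, 43, 46, 45, 39, 37, 32, 23, 28, 26, 33, 25, 30, 33, 31, 26, 34, 21, 34, 29, 20, 19, 38, 59, 58, 60, 60, 57, 59, 57, 61, 60]
```

The bar centre confirms the lever at θ≈0.371. The pointer best estimate is ≈0.394, so I regrasp and advance the grip about 2.6 mm, to a gripped reading of x≈0.551.

```bash
python3 -c "
from h import *
print(tool([.5495,.3665,.162]))"
```

```text
[ 0.0853187  -0.08666891  0.09891306]
```

Emit:
shift_gripper([
  [[0.04,-0.04,0,0,0,0],[0.08,-0.08,0,0,0,0],[0.0889,-0.0836,0,0,0,0],[0.0889,-0.0836,0.02,0,0,0],[0.0889,-0.0836,0.06,0,0,0],[0.0889,-0.0836,0.09,0,0,0],[0.0889,-0.0836,0.0985,0,0,0],[0.0889,-0.0836,0.0985,0,0,0],[0.0889,-0.0836,0.0985,0,0,0]],
], jaw=0.5)

```text
time_s: 29.0
eef_pos: [0.5544, 0.3697, 0.1642]
orientation: [0.714, 0.7, 0.001, 0.0]
force: [-0.6, -0.3, 0.1]
finger_gap: 0.496
grasp_force: 0.0
```

Emit:
shift_gripper([
  [[-0.003,-0.004,0.0015,0,0,0],[-0.003,-0.004,0.0015,0,0,0],[-0.003,-0.004,0.0015,0,0,0]],
])

```text
time_s: 29.3
eef_pos: [0.5499, 0.3665, 0.1621]
orientation: [0.714, 0.7, 0.001, -0.0]
force: [0.6, -0.2, -0.2]
finger_gap: 0.497
grasp_force: 0.0
```

Emit:
shift_gripper([
  [[0,0,0,0,0,0],[0,0,0,0,0,0],[0,0,0,0,0,0],[0,0,0,0,0,0],[0,0,0,0,0,0]],
], jaw=0.0)

```text
time_s: 29.8
eef_pos: [0.55, 0.3666, 0.1615]
orientation: [0.714, 0.7, 0.0, 0.0]
force: [-0.5, 0.6, 3.7]
finger_gap: 0.211
grasp_force: 58.6
```

Emit:
shift_gripper([
  [[0,0.0012,0.0003,0,0,0],[0,0.0012,0.0003,0,0,0],[0,0.0012,0.0003,0,0,0],[0,0.0012,0.0003,0,0,0]],
])

```text
time_s: 30.2
eef_pos: [0.5511, 0.3665, 0.161]
orientation: [0.714, 0.7, 0.0, -0.0]
force: [-0.5, -0.3, 5.6]
finger_gap: 0.208
grasp_force: 58.7
```

Emit:
shift_gripper([
  [[0,0,0,0,0,0],[0,0,0,0,0,0],[0,0,0,0,0,0]],
], jaw=0.5)

```text
time_s: 30.5
eef_pos: [0.5508, 0.3663, 0.1605]
orientation: [0.714, 0.7, -0.0, 0.0]
force: [-0.5, 0.1, -0.5]
finger_gap: 0.498
grasp_force: 0.0
```

Emit:
shift_gripper([
  [[0,0,-0.03,0,0,0],[0,0,-0.07,0,0,0],[-0.03,0,-0.1,0,0,0],[-0.07,-0.01,-0.1,0,0,0],[-0.085,-0.03,-0.1,0,0,0],[-0.085,-0.03,-0.1,0,0,0],[-0.085,-0.03,-0.1,0,0,0]],
])

```text
time_s: 31.2
eef_pos: [0.5191, 0.2823, 0.2612]
orientation: [0.714, 0.7, 0.0, -0.0]
force: [0.1, 0.2, 0.4]
finger_gap: 0.499
grasp_force: 0.0
```

```bash
python3 - <<'E'
from h import *
np.set_printoptions(precision=4,suppress=True,linewidth=220)
b=snap('wrist','w11'); i=b.max(2)
for y in (.358,.364,.37,.376):
    p=proj('w11',[.55,y,.18]); r=int(round(p[1]));x=int(p[0]);d=np.where(i[r,x-24:x+25]<75)[0]
    print(y,p,d.min()+x-24,d.max()+x-23,onz('w11',((d.min()+d.max()+1)/2+x-24,r+.5),.18))
h=cv2.cvtColor(b,cv2.COLOR_BGR2HSV); p=proj('w11',[.5261,.3439,.1216]);x,y=p.astype(int);print(p)
for r in (y-6,y-3,y): print(x-14,' '.join(f'{int(s)}/{int(v)}' for s,v in h[r,x-14:x+10,1:]))
# other places unchanged? clamp bar, valve
print(np.abs(b.astype(int)-cv2.imread('pics/w9.png')).mean())
E
```

```text
0.358 [376.3029  91.565 ] 361 392 [0.5501 0.3575 0.18  ]
0.364 [376.5387  81.0871] 361 392 [0.55   0.3638 0.18  ]
0.37 [376.7786  70.4272] 362 393 [0.5504 0.37   0.18  ]
0.376 [377.0227  59.5804] 353 394 [0.5479 0.3755 0.18  ]
[334.8197 110.5966]
320 6/246 7/247 6/248 8/236 50/192 165/181 178/203 180/154 177/141 176/139 176/142 179/144 179/171 178/209 190/203 147/163 44/184 8/223 6/236 5/234 8/234 8/234 7/227 9/191
320 7/248 5/246 6/247 9/235 46/187 157/183 180/204 173/156 179/141 168/144 168/144 192/141 180/174 173/215 180/211 156/163 55/177 9/215 5/232 7/235 8/235 8/234 7/225 11/187
320 7/248 5/246 6/247 8/234 48/187 166/177 175/197 177/156 168/138 170/135 180/143 174/144 183/170 172/207 183/201 151/162 46/182 9/223 8/233 8/231 8/232 7/233 7/225 11/182
10.06423046875
```

The lever is at θ≈0.393 and the pointer at ≈0.39. The pointer has not moved and the robot is clear, so I hand in.

```bash
python3 -c "
from cell import arm
print(arm.finish_job())"
```

```text
the job is handed in; nothing more can be done
None
```

I handed the job in at about 31 s, and the hand-in returned no verdict. The lever was pulled to zero, the plain valve seated in the nest, and the clamp swung shut to its stop. The lever was then set level with the brass pointer, about 0.393 rad forward of upright against about 0.39 for the pointer; the camera limits that match to about 0.02 rad.

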